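# Stand a glazed tile in the drying tray

## Task

Pull the drying box's tray out to its stop, then take the blue tile from the sloping stand and stand it upright on its edge in the empty middle slot of the tray, between the two brown tiles. Feel for the slot's rest bar, whose height is not known, and let the tile down on it gently: do not drop it or ram it. Leave the tray pulled out and let go of the tile; leave the white tile, the brown tiles and the clay house as they are.

Things in the scene. Friction and masses are not known exactly. Their poses are not given: they have to be found in the camera images.
- tray (a joint): Pull-out tray of a fixed plywood drying box (260 mm deep, 190 wide, 145 high; pots fixed on its roof, 160 mm and more behind its front). 0 = shut, grows as it comes out towards the robot, 0.150 m = stop. It slides with about 3 N of friction and stays where it is left. Its white front panel, flush with the box's front when shut, is 166 mm wide, 10 mm thick, top edge 136 mm above the table.
- tray_handle (a point): Middle of the steel bar handle (100 mm long, parallel to the front, 10 mm thick) on the tray's front panel; 115 mm above the table, 48 mm out from the panel's face. Its x axis points from the handle into the box (tray opens along -x), y along the bar, z up.
- rack: Wooden dowel rack, travels with the tray. Origin: centre of the middle (empty) slot at the tray floor, 18 mm above the table, 87 mm behind the panel's front face. x across the slots (into the box), y along them, z up. Slots at x = -45, 0, +45 mm, each 13 mm clear between pairs of upright 8 mm round-topped dowels at y = -32 and +32 mm, 62 mm high; a standing tile may lean a few degrees.
- slot_mouth (a point): Centre of the middle slot at the dowels' tops, 62 mm above the rack's origin. In this slot the tile stands on an adjustable black rest bar, 52 x 18 mm with a rib across each end, under the middle of the tile. The bar's top is somewhere 29 to 59 mm below this point, different each time and not reported: find it by touch. It is rigid.
- tile_blue: The tile to move, blue glaze, 100 mm wide, 85 high, 10 thick. Origin: middle of the lower edge; x through the thickness, y along the width, z up the tile. 0.1 to 0.25 kg. It leans on the stand, upper edge towards the robot's right (-y), 30 degrees from vertical, in the left or right place; its upper 39 mm are free on both faces. Brittle: over 40 N against the rack or a fall of over 2 mm spoils it.
- tile_white: White glazed tile in the other place of the stand, to be left alone; 100 mm wide, 85 high, 10 thick. Origin: middle of the lower edge; x through the thickness, y along the width, z up the tile.
- tile_front: Brown tile standing in the rack's slot nearest the robot, to be left there; 100 mm wide, 85 high, 10 thick. Origin: middle of the lower edge; x through the thickness, y along the width, z up the tile.
- tile_back: Brown tile standing in the rack's slot farthest from the robot, to be left there; 100 mm wide, 85 high, 10 thick. Origin: middle of the lower edge; x through the thickness, y along the width, z up the tile.
- stand: Fixed metal stand, base 130 x 270 mm, origin at the middle of the base at table level. Two tiles lean side by side at y = +64 and -64 mm on a board 50 mm long up the slope, their lower edges on a ledge at x = 30 mm, 36 mm above the table; the slope leans 30 degrees from vertical, its top towards -x. Behind the free upper part of the tiles the space is open down to the base.
- clay_house: Brown clay house, 60 x 60 mm, 80 mm high, loose on the table; to be left alone. Origin: centre of its underside.
There are look-alikes about, which are no part of the job. Leave any purple or red look-alike of the tile_blue alone.

How it is judged:
On the way, in this order (a step that is already met when the one before it is completed fails the run):
1. the tray is pulled out to its stop (value of joint tray above 0.144 m), for 0.2 s.
2. the blue tile is lifted off the stand (height (world z) of tile_blue above 0.06 m), for 0.2 s.
3. the blue tile stands in the middle slot (x of tile_blue in the frame of rack between -0.006 and 0.006 m and y of tile_blue in the frame of rack between -0.02 and 0.02 m and z of tile_blue in the frame of rack between -0.002 and 0.037 m and angle between tile_blue's own z axis and vertical below 0.16 rad and angle between the x axis of tile_blue and the x axis of rack, either way round below 0.2 rad), for 0.2 s.
At the end, for the whole second after the job is handed in: The blue tile stands on its lower edge on the middle slot's rest bar: within 6 mm of the slot's centre line, within 20 mm of its middle along the slot, leaning less than 9 degrees, released and at rest; the tray is still out (beyond 137 mm of 150) (all of step 3 and value of joint tray above 0.137 m and contact force between tile_blue and rack above 0.3 N and contact force between tile_blue and the fingers below 0.05 N and linear speed of tile_blue below 0.02 m/s and angular speed of tile_blue below 0.3 rad/s); the robot touches nothing.
It fails at once if the blue tile is dropped (moves faster than 0.2 m/s while no finger holds it) (linear speed of tile_blue above 0.2 m/s and contact force between tile_blue and the fingers below 0.05 N).
It fails at once if the blue tile is rammed against the rack (over 40 N) (contact force between tile_blue and rack above 40 N).
It fails at once if a brown tile is knocked out of its place in the rack ((x of tile_front in the frame of rack above -0.03 m or x of tile_front in the frame of rack below -0.06 m or y of tile_front in the frame of rack above 0.025 m or y of tile_front in the frame of rack below -0.025 m or z of tile_front in the frame of rack above 0.015 m or angle between tile_front's own z axis and vertical above 0.25 rad) or (x of tile_back in the frame of rack above 0.06 m or x of tile_back in the frame of rack below 0.03 m or y of tile_back in the frame of rack above 0.025 m or y of tile_back in the frame of rack below -0.025 m or z of tile_back in the frame of rack above 0.015 m or angle between tile_back's own z axis and vertical above 0.25 rad)).
It fails at once if the white tile or the clay house is moved by more than 20 mm (distance of any of tile_white, clay_house from where it was at the start of the episode above 0.02 m).
It also fails if it takes over 58 s, if anything falls off the work surface, if the arm or the gripper's body presses on something with over 40 N, if the wrist force passes 120 N, or if a joint passes its speed limit or range.

## Robot

A 7-joint arm with a two-finger parallel gripper is mounted at the origin on the work surface. World frame = base frame: x ahead of the robot, y to its left, z up, the work surface at z = 0. Lengths are in m, angles in rad, forces in N, time in s.
With the tool pointing down it reaches from about 0.425 to 0.925 m from the base axis. Payload 6.8 kg.
Tool frame: the origin (TCP) lies midway between the tips of the shut fingers; the grasp point (between the pads) lies pinch_z behind it (pinch_z is the distance from the TCP to the grasp point, in m); x points along the fingers, y is the direction in which the jaws open and shut, and the axes are right-handed (so a half turn about x gives the same grasp; the last joint's range is limited). The gripper opens to 85 mm and grips with 20 to 120 N. Pads are 22 mm wide; open, the fingers measure 114 mm over their backs; the gripper's body (76 mm by 85 mm) begins 54 mm behind the grasp point. The pads swing forward as they close: fully open they stand 13 mm farther back than shut.
Start: joints at [1.182, 0.477, 0.022, 1.555, -0.011, 1.109, -0.083], TCP at [0.187, -0.649, 0.231] pointing down, gripper open.
Joint ranges: [-2.96, 2.96], [-0.34, 2.1], [-1.41, 1.46], [0.24, 2.44], [-1.37, 4.51], [0.17, 1.92], [-2.96, 2.96]. Speed limits (rad/s): [2.39, 2.39, 3.14, 3.14, 3.14, 3.14, 3.14].

## Interface

Orientations are given as [roll, pitch, yaw] about the fixed x, y, z axes, in that order (R = Rz(yaw) Ry(pitch) Rx(roll)).
In Python, from station import * gives the robot as it stands. The module is installed in compiled form; this text tells all that it offers.
- The arm moves only by the tool apply_moves, never from a script. Its argument "motion" is a list of rows, each an object of numbers: "tx", "ty", "tz": the shift along the world's x, y, z in mm; "wx", "wy", "wz": the turn, a rotation vector about the world's x, y, z in rad; "fingers": the gripper's target within -1 to 1 (fully open at 1, half-way at 0, shut at -1). A call has 1 to 12 rows; each row shifts and turns the pose as measured when the row begins; what a row does not reach is not made up. A row lasts 1/12 s, in which the tool goes at most 41.7 mm and 7.16 degrees, less where a joint would pass 70% of its speed; a pose out of reach is approached as far as the arm can. A call with a gripper value outside its range is refused whole. The fingers move at their own pace and stop on an object; "grip_force" is the grip in N (left out, the last holds). Time passes only in rows, so rows that do not move let the fingers close. It gives the time, the measured TCP pose, the force and the opening at its end, in the units of the state.
- get_obs(): the state, without advancing time (a new reading comes with each control period).
- camera(name): name is "side" or "top" or "wrist"; returns a dict with "image" (384x512x3 uint8, red, green, blue), "fx", "fy", "cx", "cy" (pixels), "k1" (the pictures are not rectified: a ray, as slopes to the right and down, at radius r is drawn at 1 + k1 r^2 times it, then the intrinsics apply), "T" (4x4, takes a point from camera to world coordinates); the wrist camera has in their place "mount" (4x4, takes a point from camera to tool coordinates, whose origin is the TCP and whose axes are the tool frame's). Camera axes: x right, y up, looking along -z (the intrinsics and any distortion apply to the point x, -y, -z); pixel columns grow to the right and rows downward; lengths in m; the calibration is good to about 2 mm. A picture is of the moment at which its call begins: read the wrist's pose just before it. There is no depth.
- job_done(): hands the job in, once; it reports no verdict.
The state is a dict: "clock": time; "q": joint angles; "qd": joint speeds; "joint_efforts": joint torques, N m; "ee_pos": TCP position; "orientation": TCP orientation; "wrist_force": force on the tool from outside, world axes, zero at the start; "moment": the same for the moment, N m; "gripper_width": opening from 0.0 (shut) to 1.0 (fully open).
Only numpy, scipy, OpenCV 4.12 (cv2) and the standard library are available. Lean on these libraries where they do the work, as an engineer would, in place of code of your own. Each camera call takes 0.05 s, during which the arm holds its last target. There are 200 camera calls.

## Working session

There is one attempt and no reset: what is moved stays moved. The work goes in short steps, Python scripts to look and compute and a tool call to move; the robot and the scene stay as the last step left them, time stands still between calls to the robot, and variables do not carry over. Pictures are saved under pics/ and viewed, about 8 in all and at most 12, crops included, and the job is handed in when it is done.

Besides the shell and the picture viewer there is one more tool, called after "Emit:" as a command line: name --argument value ..., lists and objects as JSON in quotes. apply_moves: Moves the arm, as the interface text tells. Its arguments: {"type":"object","properties":{"motion":{"type":"array","items":{"type":"object","properties":{"tx":{"type":"number"},"ty":{"type":"number"},"tz":{"type":"number"},"wx":{"type":"number"},"wy":{"type":"number"},"wz":{"type":"number"},"fingers":{"type":"number"}}}},"grip_force":{"type":"number"}},"required":["motion"]}

```bash
mkdir -p pics; cat > h.py <<'E'
from station import *
import numpy as np, cv2
from scipy.spatial.transform import Rotation as R
def toolT(o):
    T=np.eye(4);T[:3,:3]=R.from_euler('xyz',o['orientation']).as_matrix();T[:3,3]=o['ee_pos'];return T
def snap(n,f):
    o=get_obs();c=camera(n)
    cv2.imwrite('pics/'+f+'.png',c['image'][:,:,::-1])
    T=c['T'] if 'T' in c else toolT(o)@np.array(c['mount'])
    d={k:float(c[k]) for k in('fx','fy','cx','cy','k1')};d['T']=np.array(T)
    np.save('pics/'+f+'.npy',d,allow_pickle=True);return d
def load(f): return np.load('pics/'+f+'.npy',allow_pickle=True).item()
def ray(d,u,v):
    K=np.array([[d['fx'],0,d['cx']],[0,d['fy'],d['cy']],[0,0,1]])
    x,y=cv2.undistortPoints(np.array([[[u,v]]],float),K,np.array([d['k1'],0,0,0.]))[0,0]
    return d['T'][:3,3],d['T'][:3,:3]@np.array([x,-y,-1])
def atz(d,u,v,z):
    o,r=ray(d,u,v);return o+r*(z-o[2])/r[2]
def proj(d,p):
    q=np.linalg.inv(d['T'])@np.append(p,1);x,y=q[0]/-q[2],-q[1]/-q[2];s=1+d['k1']*(x*x+y*y)
    return np.array([d['fx']*x*s+d['cx'],d['fy']*y*s+d['cy']])
def tri(*l):
    A=np.zeros((3,3));b=np.zeros(3)
    for d,u,v in l:
        o,r=ray(d,u,v);r=r/np.linalg.norm(r);P=np.eye(3)-np.outer(r,r);A+=P;b+=P@o
    return np.linalg.solve(A,b)
E
python3 - <<'E'
from h import *
np.set_printoptions(precision=4,suppress=True)
for n in('top','side'):
    d=snap(n,n+'0');print(d)
o=get_obs();print(o)
a=[cv2.imread(f'pics/{n}0.png') for n in('top','side')]
E
```

```text
{'fx': 371.03259935455907, 'fy': 371.03259935455907, 'cx': 259.5932844531703, 'cy': 193.34486569483013, 'k1': 0.001178944315867714, 'T': array([[ 0.0217,  0.9981, -0.0584,  0.5561],
       [-0.9997,  0.0223,  0.0103,  0.0839],
       [ 0.0116,  0.0581,  0.9982,  1.1462],
       [ 0.    ,  0.    ,  0.    ,  1.    ]])}
{'fx': 447.1076511187885, 'fy': 447.1076511187885, 'cx': 255.39195870017298, 'cy': 189.06557692238633, 'k1': -0.0830753447003251, 'T': array([[-0.99  , -0.119 ,  0.0756,  0.724 ],
       [ 0.141 , -0.8244,  0.5482,  0.7905],
       [-0.0029,  0.5534,  0.8329,  1.205 ],
       [ 0.    ,  0.    ,  0.    ,  1.    ]])}
{'clock': 0.1, 'q': array([ 1.1819,  0.4777,  0.0223,  1.5563, -0.0115,  1.1093, -0.0831]), 'qd': array([ 0.0018, -0.0024, -0.0016, -0.0027, -0.0011, -0.0003,  0.0001]), 'joint_efforts': array([  0.0055, -59.7756,   1.6141, -28.1952,   0.0128,   0.0051,
        -0.    ]), 'ee_pos': array([ 0.1869, -0.6481,  0.2304]), 'orientation': array([-1.4921,  1.5692,  1.9303]), 'wrist_force': array([-0.0982,  0.5492, -0.325 ]), 'moment': array([-0.0098, -0.0059, -0.0009]), 'gripper_width': 0.9980555041404717}
```

View pics/top0.png

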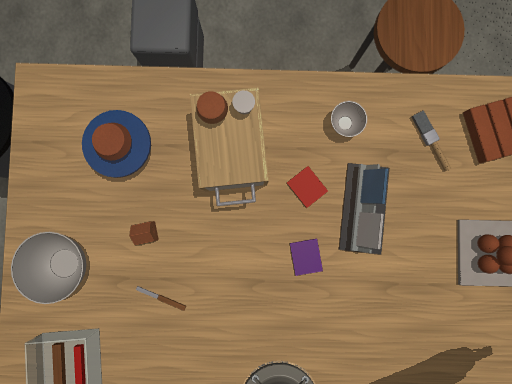

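View pics/side0.png

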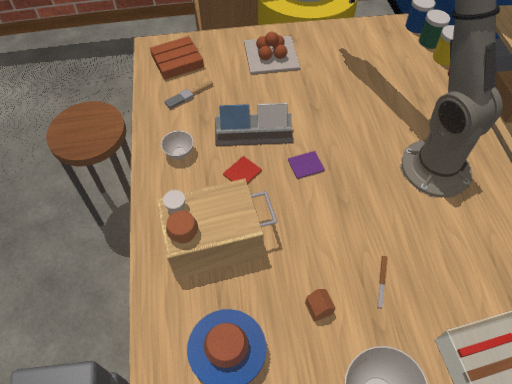

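The top view (512x384) shows the box at about (228,140), its handle at (236,203), and the stand at (365,208). There are three candidates for the blue tile: blue leaning on the stand at (374,187), red flat at (307,187), and purple flat at (306,257). Only the first is blue and on the stand. I'll confirm it in an enlarged composite crop.

```bash
python3 - <<'E'
import cv2,numpy as np
a=cv2.imread('pics/top0.png');b=cv2.imread('pics/side0.png')
c=lambda i,x,y:cv2.resize(i[y:y+100,x:x+130],None,fx=3,fy=3,interpolation=cv2.INTER_CUBIC)
cv2.imwrite('pics/comp.png',np.vstack([np.hstack([c(a,180,130),c(a,300,155)]),np.hstack([c(b,150,150)[:, :],c(b,195,80)])]))
E
```

```text
(no output)
```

View pics/comp.png

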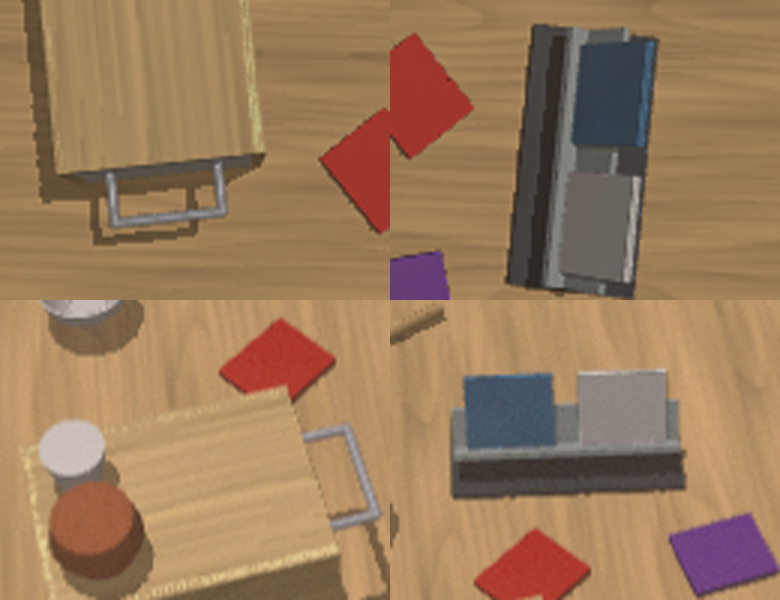

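The crop confirms it: the tile leaning on the stand in the far place (top-left half of the stand in the top view) is blue, and the nearer one is white.

```bash
python3 - <<'E'
from h import *
np.set_printoptions(precision=4,suppress=True)
t=load('top0');s=load('side0')
C=lambda x,y:(180+x/3,130+y/3); D=lambda x,y:(300+(x-390)/3,155+y/3)
E_=lambda x,y:(150+x/3,150+(y-300)/3); F=lambda x,y:(195+(x-390)/3,80+(y-300)/3)
h1=atz(t,*C(114,221),.117);h2=atz(t,*C(222,211),.117)
print('handle',h1,h2,tri((t,*C(114,221)),(s,*E_(374,515))),tri((t,*C(222,211)),(s,*E_(350,428))))
b1=atz(t,*C(58,177),.145);b2=atz(t,*C(264,155),.145);print('boxfront',b1,b2)
for n,p in dict(frontU_far=(648,40),frontU_near=(638,147),back_far=(657,40),back_near=(647,147)).items():print(n,atz(t,*D(*p),.112))
print('tri far',tri((t,*D(653,40)),(s,*F(463,375))),'near',tri((t,*D(642,147)),(s,*F(552,374))))
for n,z,p in (('low far',.038,(582,42)),('low near',.038,(574,143)),('base far L',.0,(530,25)),('base nearL',0,(507,283)),('bfR',.0,(657,38)),('bnR',0,(632,297))):print(n,atz(t,*D(*p),z))
y=lambda v:np.degrees(np.arctan2(v[1],v[0]))
print(y(h2-h1),y(b2-b1))
E
```

```text
handle [0.5851 0.1879 0.117 ] [0.5965 0.0884 0.117 ] [0.5861 0.1881 0.1129] [0.5954 0.0887 0.1131]
boxfront [0.6228 0.2365 0.145 ] [0.6468 0.0515 0.145 ]
frontU_far [ 0.695  -0.2808  0.112 ]
frontU_near [ 0.5944 -0.2717  0.112 ]
back_far [ 0.6952 -0.2893  0.112 ]
back_near [ 0.5946 -0.2801  0.112 ]
tri far [ 0.6964 -0.2876  0.1068] near [ 0.5959 -0.2792  0.1018]
low far [ 0.7014 -0.2404  0.038 ]
low near [ 0.5998 -0.233   0.038 ]
base far L [ 0.7229 -0.1973  0.    ]
base nearL [ 0.4562 -0.1758  0.    ]
bfR [ 0.7124 -0.3297  0.    ]
bnR [ 0.4446 -0.3044  0.    ]
-83.43612375335407 -82.5824962331582
```

```bash
cat >> h.py <<'E'
def goto(pos,Rm,n=None):
    "total shift mm and turn rotvec to reach pos with tool rotation Rm"
    o=get_obs();T=toolT(o);p=(np.array(pos)-T[:3,3])*1000;w=R.from_matrix(Rm@T[:3,:3].T).as_rotvec()
    k=n or int(max(np.ceil(np.linalg.norm(p)/38),np.ceil(np.degrees(np.linalg.norm(w))/6.8),1))
    print('rows',k,'per row mm',np.round(p/k,2),'rad',np.round(w/k,4),'tot',np.round(p,1),np.round(w,4))
def down(yaw):  # tool y at world yaw, tool x down
    x=np.array([0,0,-1.]);y=np.array([np.cos(yaw),np.sin(yaw),0]);return np.c_[x,y,np.cross(x,y)]
E
python3 - <<'E'
import station
from h import *
print([n for n in dir(station) if not n.startswith('_')], getattr(station,'pinch_z',None))
print(toolT(get_obs()).round(3))
for y in(6.9,186.9):goto((.591,.138,.25),down(np.radians(y)))
E
```

```text
['Unreachable', 'camera', 'get_obs', 'job_done', 'pinch_z'] 0.0187
[[-0.001  0.277 -0.961  0.187]
 [ 0.001 -0.961 -0.277 -0.648]
 [-1.    -0.002  0.     0.23 ]
 [ 0.     0.     0.     1.   ]]
rows 24 per row mm [16.84 32.75  0.81] rad [-0.     -0.0001  0.0588] tot [404.1 786.1  19.6] [-8.0000e-04 -1.5000e-03  1.4104e+00]
rows 24 per row mm [16.84 32.75  0.81] rad [-0.0001  0.     -0.0721] tot [404.1 786.1  19.6] [-1.6000e-03  9.0000e-04 -1.7312e+00]
```

Emit:
apply_moves --motion '[{"tx":16.8,"ty":32.8,"tz":0.8,"wz":0.059,"fingers":0},{"tx":16.8,"ty":32.8,"tz":0.8,"wz":0.059},{"tx":16.8,"ty":32.8,"tz":0.8,"wz":0.059},{"tx":16.8,"ty":32.8,"tz":0.8,"wz":0.059},{"tx":16.8,"ty":32.8,"tz":0.8,"wz":0.059},{"tx":16.8,"ty":32.8,"tz":0.8,"wz":0.059},{"tx":16.8,"ty":32.8,"tz":0.8,"wz":0.059},{"tx":16.8,"ty":32.8,"tz":0.8,"wz":0.059},{"tx":16.8,"ty":32.8,"tz":0.8,"wz":0.059},{"tx":16.8,"ty":32.8,"tz":0.8,"wz":0.059},{"tx":16.8,"ty":32.8,"tz":0.8,"wz":0.059},{"tx":16.8,"ty":32.8,"tz":0.8,"wz":0.059}]'

```text
invalid input
```

Emit:
apply_moves --motion '[{"tx":16.8,"ty":32.8,"tz":0.8,"wz":0.059},{"tx":16.8,"ty":32.8,"tz":0.8,"wz":0.059},{"tx":16.8,"ty":32.8,"tz":0.8,"wz":0.059},{"tx":16.8,"ty":32.8,"tz":0.8,"wz":0.059},{"tx":16.8,"ty":32.8,"tz":0.8,"wz":0.059},{"tx":16.8,"ty":32.8,"tz":0.8,"wz":0.059},{"tx":16.8,"ty":32.8,"tz":0.8,"wz":0.059},{"tx":16.8,"ty":32.8,"tz":0.8,"wz":0.059},{"tx":16.8,"ty":32.8,"tz":0.8,"wz":0.059},{"tx":16.8,"ty":32.8,"tz":0.8,"wz":0.059}]'

```text
invalid input
```

```bash
python3 - <<'E'
from h import *
print(get_obs())
goto((.591,.138,.20),down(np.radians(6.9)))
E
```

```text
{'clock': 0.1, 'q': array([ 1.18190371,  0.47771042,  0.02232821,  1.55631619, -0.01148101,
        1.10929359, -0.08309706]), 'qd': array([ 1.83981620e-03, -2.44698572e-03, -1.63636853e-03, -2.67964992e-03,
       -1.09242028e-03, -3.45309377e-04,  7.24299690e-05]), 'joint_efforts': array([ 5.49113494e-03, -5.97755706e+01,  1.61408722e+00, -2.81952381e+01,
        1.28305564e-02,  5.08249053e-03, -1.09778750e-05]), 'ee_pos': array([ 0.18690652, -0.64807281,  0.23044273]), 'orientation': array([-1.4920921 ,  1.56919684,  1.93033782]), 'wrist_force': array([-0.09819752,  0.54916871, -0.32499295]), 'moment': array([-0.00975946, -0.00592499, -0.00085935]), 'gripper_width': 0.9980555041404717}
rows 24 per row mm [16.84 32.75 -1.27] rad [-0.     -0.0001  0.0588] tot [404.1 786.1 -30.4] [-8.0000e-04 -1.5000e-03  1.4104e+00]
```

Emit:
apply_moves --motion '[{"tx":16.8,"ty":32.8,"tz":0.8,"wx":0,"wy":0,"wz":0.059,"fingers":0},{"tx":16.8,"ty":32.8,"tz":0.8,"wx":0,"wy":0,"wz":0.059,"fingers":0},{"tx":16.8,"ty":32.8,"tz":0.8,"wx":0,"wy":0,"wz":0.059,"fingers":0},{"tx":16.8,"ty":32.8,"tz":0.8,"wx":0,"wy":0,"wz":0.059,"fingers":0},{"tx":16.8,"ty":32.8,"tz":0.8,"wx":0,"wy":0,"wz":0.059,"fingers":0},{"tx":16.8,"ty":32.8,"tz":0.8,"wx":0,"wy":0,"wz":0.059,"fingers":0},{"tx":16.8,"ty":32.8,"tz":0.8,"wx":0,"wy":0,"wz":0.059,"fingers":0},{"tx":16.8,"ty":32.8,"tz":0.8,"wx":0,"wy":0,"wz":0.059,"fingers":0},{"tx":16.8,"ty":32.8,"tz":0.8,"wx":0,"wy":0,"wz":0.059,"fingers":0},{"tx":16.8,"ty":32.8,"tz":0.8,"wx":0,"wy":0,"wz":0.059,"fingers":0},{"tx":16.8,"ty":32.8,"tz":0.8,"wx":0,"wy":0,"wz":0.059,"fingers":0},{"tx":16.8,"ty":32.8,"tz":0.8,"wx":0,"wy":0,"wz":0.059,"fingers":0}]' --grip_force 30

```text
clock: 1.1
ee_pos: [0.3831, -0.2411, 0.2348]
orientation: [-0.735, 1.56, -2.871]
wrist_force: [0.6, -0.4, -0.1]
gripper_width: 0.497
```

Emit:
apply_moves --motion '[{"tx":18,"ty":33,"tz":0,"wx":0,"wy":0,"wz":0.059,"fingers":0},{"tx":18,"ty":33,"tz":0,"wx":0,"wy":0,"wz":0.059,"fingers":0},{"tx":18,"ty":33,"tz":0,"wx":0,"wy":0,"wz":0.059,"fingers":0},{"tx":18,"ty":33,"tz":0,"wx":0,"wy":0,"wz":0.059,"fingers":0},{"tx":18,"ty":33,"tz":0,"wx":0,"wy":0,"wz":0.059,"fingers":0},{"tx":18,"ty":33,"tz":0,"wx":0,"wy":0,"wz":0.059,"fingers":0},{"tx":18,"ty":33,"tz":0,"wx":0,"wy":0,"wz":0.059,"fingers":0},{"tx":18,"ty":33,"tz":0,"wx":0,"wy":0,"wz":0.059,"fingers":0},{"tx":18,"ty":33,"tz":0,"wx":0,"wy":0,"wz":0.059,"fingers":0},{"tx":18,"ty":33,"tz":0,"wx":0,"wy":0,"wz":0.059,"fingers":0},{"tx":18,"ty":33,"tz":0,"wx":0,"wy":0,"wz":0.059,"fingers":0}]'

```text
clock: 2.02
ee_pos: [0.584, 0.1402, 0.2335]
orientation: [-0.668, 1.556, -2.126]
wrist_force: [0.3, -0.2, -0.3]
gripper_width: 0.5
```

```bash
python3 - <<'E'
from h import *
d=snap('wrist','w1'); print(get_obs()['ee_pos'])
t=(.5908,.1382,.115); print(proj(d,t),[proj(d,(.5908+a*.117,.1382-a*.993,.115)) for a in(-.05,.05)])
goto((.591,.138,.20),down(np.radians(6.9)))
E
```

```text
[0.58579073 0.14923022 0.23378726]
[265.18760195 188.17710201] [array([265.37477259, 135.63843543]), array([265.00032053, 235.35318136])]
rows 1 per row mm [  5.21 -11.23 -33.79] rad [ 0.0049 -0.0052 -0.0043] tot [  5.2 -11.2 -33.8] [ 0.0049 -0.0052 -0.0043]
```

View pics/w1.png

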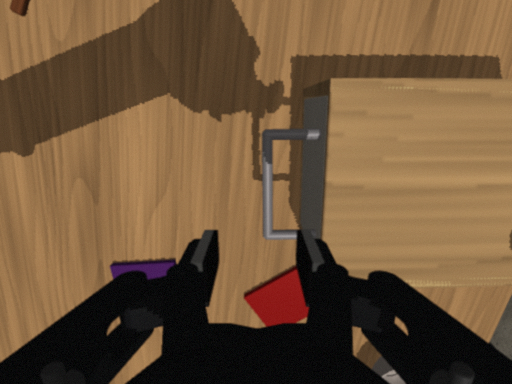

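The wrist view shows the handle bar running straight down from (269,132) to (269,236), against a predicted column of 265. That puts the handle at x≈0.594. The jaws are parallel to the tray axis. Descending onto it.

Emit:
apply_moves --motion '[{"tx":8,"ty":-11,"tz":-30,"wx":0.005,"wy":-0.005,"wz":-0.004,"fingers":0},{"tx":0,"ty":0,"tz":-30,"wx":0,"wy":0,"wz":0,"fingers":0},{"tx":0,"ty":0,"tz":-25,"wx":0,"wy":0,"wz":0,"fingers":0},{"tx":0,"ty":0,"tz":-25,"wx":0,"wy":0,"wz":0,"fingers":0},{"tx":0,"ty":0,"tz":-18,"wx":0,"wy":0,"wz":0,"fingers":0},{"tx":0,"ty":0,"tz":-5,"wx":0,"wy":0,"wz":0,"fingers":0},{"tx":0,"ty":0,"tz":0,"wx":0,"wy":0,"wz":0,"fingers":-1},{"tx":0,"ty":0,"tz":0,"wx":0,"wy":0,"wz":0,"fingers":-1},{"tx":0,"ty":0,"tz":0,"wx":0,"wy":0,"wz":0,"fingers":-1},{"tx":0,"ty":0,"tz":0,"wx":0,"wy":0,"wz":0,"fingers":-1},{"tx":0,"ty":0,"tz":0,"wx":0,"wy":0,"wz":0,"fingers":-1}]'

```text
clock: 2.98
ee_pos: [0.5909, 0.1464, 0.0995]
orientation: [-2.078, 1.566, 2.766]
wrist_force: [0.5, 0.1, -1.2]
gripper_width: 0.104
```

```bash
python3 - <<'E'
from h import *
o=get_obs();print(o['ee_pos'],o['orientation'],o['wrist_force'],o['gripper_width'])
print(toolT(o).round(4))
E
```

```text
[0.59091024 0.14635803 0.09948317] [-2.07767568  1.56561813  2.7659209 ] [ 0.53290367  0.0893619  -1.16605895] 0.10402004425115274
[[-0.0048  0.9914  0.1308  0.5909]
 [ 0.0019  0.1308 -0.9914  0.1464]
 [-1.     -0.0045 -0.0025  0.0995]
 [ 0.      0.      0.      1.    ]]
```

Emit:
apply_moves --motion '[{"tx":-7.4,"ty":-0.9,"tz":0,"wx":0,"wy":0,"wz":0,"fingers":-1},{"tx":-14.9,"ty":-1.8,"tz":0,"wx":0,"wy":0,"wz":0,"fingers":-1},{"tx":-14.9,"ty":-1.8,"tz":0,"wx":0,"wy":0,"wz":0,"fingers":-1},{"tx":-14.9,"ty":-1.8,"tz":0,"wx":0,"wy":0,"wz":0,"fingers":-1},{"tx":-14.9,"ty":-1.8,"tz":0,"wx":0,"wy":0,"wz":0,"fingers":-1},{"tx":-14.9,"ty":-1.8,"tz":0,"wx":0,"wy":0,"wz":0,"fingers":-1},{"tx":-14.9,"ty":-1.8,"tz":0,"wx":0,"wy":0,"wz":0,"fingers":-1},{"tx":-14.9,"ty":-1.8,"tz":0,"wx":0,"wy":0,"wz":0,"fingers":-1},{"tx":-14.9,"ty":-1.8,"tz":0,"wx":0,"wy":0,"wz":0,"fingers":-1}]'

```text
clock: 3.73
ee_pos: [0.4742, 0.1315, 0.0995]
orientation: [2.081, 1.546, 0.635]
wrist_force: [4.6, 1.6, -4.8]
gripper_width: 0.101
```

Emit:
apply_moves --motion '[{"tx":-9.9,"ty":-1.2,"tz":0,"wx":0,"wy":0,"wz":0,"fingers":-1},{"tx":-9.9,"ty":-1.2,"tz":0,"wx":0,"wy":0,"wz":0,"fingers":-1},{"tx":-6,"ty":-0.7,"tz":0,"wx":0,"wy":0,"wz":0,"fingers":-1},{"tx":-6,"ty":-0.7,"tz":0,"wx":0,"wy":0,"wz":0,"fingers":-1},{"tx":-4,"ty":-0.5,"tz":0,"wx":0,"wy":0,"wz":0,"fingers":-1},{"tx":-4,"ty":-0.5,"tz":0,"wx":0,"wy":0,"wz":0,"fingers":-1},{"tx":-3,"ty":-0.4,"tz":0,"wx":0,"wy":0,"wz":0,"fingers":-1},{"tx":-3,"ty":-0.4,"tz":0,"wx":0,"wy":0,"wz":0,"fingers":-1}]'

```text
clock: 4.4
ee_pos: [0.4438, 0.1279, 0.1001]
orientation: [1.993, 1.507, 0.543]
wrist_force: [14.0, 3.3, -19.6]
gripper_width: 0.102
```

Emit:
apply_moves --motion '[{"tx":-4,"ty":-0.5,"tz":0,"wx":0,"wy":0,"wz":0,"fingers":-1},{"tx":-4,"ty":-0.5,"tz":0,"wx":0,"wy":0,"wz":0,"fingers":-1},{"tx":-4,"ty":-0.5,"tz":0,"wx":0,"wy":0,"wz":0,"fingers":-1}]'

```text
clock: 4.65
ee_pos: [0.4441, 0.1281, 0.1007]
orientation: [1.989, 1.483, 0.536]
wrist_force: [15.1, 2.1, -20.0]
gripper_width: 0.1
```

Emit:
apply_moves --motion '[{"tx":0,"ty":0,"tz":0,"wx":0,"wy":0,"wz":0,"fingers":-0.2},{"tx":0,"ty":0,"tz":0,"wx":0,"wy":0,"wz":0,"fingers":-0.2},{"tx":0,"ty":0,"tz":0,"wx":0,"wy":0,"wz":0,"fingers":-0.2},{"tx":0,"ty":0,"tz":20,"wx":0,"wy":0,"wz":0,"fingers":-0.2},{"tx":0,"ty":0,"tz":30,"wx":0,"wy":0,"wz":0,"fingers":-0.2},{"tx":0,"ty":0,"tz":35,"wx":0,"wy":0,"wz":0,"fingers":-0.2},{"tx":0,"ty":0,"tz":35,"wx":0,"wy":0,"wz":0,"fingers":-0.2}]'

```text
clock: 5.23
ee_pos: [0.4359, 0.1263, 0.2175]
orientation: [2.109, 1.502, 0.657]
wrist_force: [0.7, -0.6, -0.3]
gripper_width: 0.399
```

```bash
python3 - <<'E'
from h import *
np.set_printoptions(precision=4,suppress=True)
o=get_obs();print(o['ee_pos'],o['wrist_force'],o['gripper_width']);print(toolT(o))
d=snap('top','t2');s=snap('side','s2')
a=cv2.imread('pics/t2.png');b=cv2.imread('pics/s2.png')
cv2.imwrite('pics/comp2.png',np.vstack([cv2.resize(a[150:270,150:410],None,fx=3,fy=3,interpolation=2)[:300],cv2.resize(b[150:250,150:410],None,fx=3,fy=3,interpolation=2)]))
# target above the tile
print(down(np.radians(85.1)).round(3)); goto((.646,-.26,.25),down(np.radians(-94.9)));goto((.646,-.26,.25),down(np.radians(85.1)))
print(o['q'])
E
```

```text
[0.4359 0.1263 0.2175] [ 0.6513 -0.6059 -0.2989] 0.3991058388293788
[[ 0.0543  0.9913  0.1199  0.4359]
 [ 0.0419  0.1177 -0.9922  0.1263]
 [-0.9976  0.0589 -0.0351  0.2175]
 [ 0.      0.      0.      1.    ]]
[[ 0.     0.085  0.996]
 [ 0.     0.996 -0.085]
 [-1.     0.     0.   ]]
rows 15 per row mm [ 13.74 -25.85   1.88] rad [ 0.0018  0.0057 -0.1183] tot [ 206.1 -387.7   28.3] [ 0.0272  0.0859 -1.7739]
rows 12 per row mm [ 17.17 -32.31   2.35] rad [-0.0068  0.0021  0.1138] tot [ 206.1 -387.7   28.3] [-0.0812  0.0258  1.3659]
[ 0.2977  0.1594 -0.7586  2.0797  0.1237  0.8819 -0.4072]
```

View pics/comp2.png

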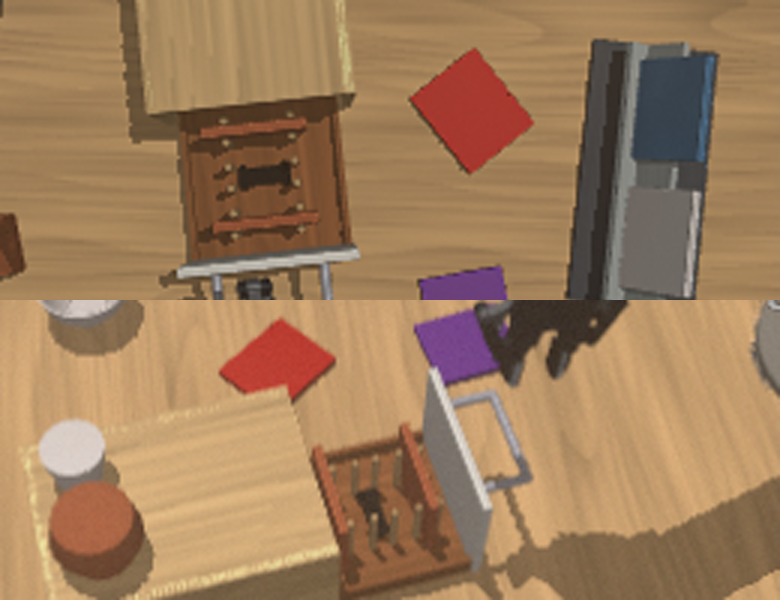

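Tray is out: comp2 shows the empty middle slot with the black bar at (265,175) between the brown tiles at (250,130) and (265,222). Next I go to a tilted viewing pose above the blue tile.

```bash
cat >> h.py <<'E'
def tilt(yawX,th=np.radians(30)):
    X=np.array([np.cos(yawX),np.sin(yawX),0]);Z=np.array([0,0,1.])
    u=-np.sin(th)*X+np.cos(th)*Z;n=np.cos(th)*X+np.sin(th)*Z
    return np.c_[-u,n,np.cross(-u,n)],u,n
E
python3 - <<'E'
from h import *
M,u,n=tilt(np.radians(85.1)); c=np.array([.645,-.2805,.110])
goto(c+.06*u,M); print(c+.06*u)
E
```

```text
rows 13 per row mm [ 15.58 -33.7   -4.6 ] rad [ 0.0251 -0.0282  0.1025] tot [ 202.5 -438.1  -59.8] [ 0.326  -0.3667  1.3324]
[ 0.64243749 -0.31039036  0.16196152]
```

Emit:
apply_moves --motion '[{"tx":15.6,"ty":-33.7,"tz":0,"wx":0.025,"wy":-0.028,"wz":0.102,"fingers":0},{"tx":15.6,"ty":-33.7,"tz":0,"wx":0.025,"wy":-0.028,"wz":0.102,"fingers":0},{"tx":15.6,"ty":-33.7,"tz":0,"wx":0.025,"wy":-0.028,"wz":0.102,"fingers":0},{"tx":15.6,"ty":-33.7,"tz":0,"wx":0.025,"wy":-0.028,"wz":0.102,"fingers":0},{"tx":15.6,"ty":-33.7,"tz":0,"wx":0.025,"wy":-0.028,"wz":0.102,"fingers":0},{"tx":15.6,"ty":-33.7,"tz":0,"wx":0.025,"wy":-0.028,"wz":0.102,"fingers":0},{"tx":15.6,"ty":-33.7,"tz":0,"wx":0.025,"wy":-0.028,"wz":0.102,"fingers":0},{"tx":15.6,"ty":-33.7,"tz":0,"wx":0.025,"wy":-0.028,"wz":0.102,"fingers":0},{"tx":15.6,"ty":-33.7,"tz":0,"wx":0.025,"wy":-0.028,"wz":0.102,"fingers":0},{"tx":15.6,"ty":-33.7,"tz":0,"wx":0.025,"wy":-0.028,"wz":0.102,"fingers":0},{"tx":15.6,"ty":-33.7,"tz":0,"wx":0.025,"wy":-0.028,"wz":0.102,"fingers":0},{"tx":15.6,"ty":-33.7,"tz":0,"wx":0.025,"wy":-0.028,"wz":0.102,"fingers":0}]'

```text
clock: 6.33
ee_pos: [0.6024, -0.2354, 0.2212]
orientation: [1.668, 1.108, 1.4]
wrist_force: [1.6, -0.3, 1.8]
gripper_width: 0.501
```

```bash
python3 - <<'E'
from h import *
M,u,n=tilt(np.radians(85.1)); c=np.array([.645,-.2805,.110])
print(get_obs()['q'].round(2),get_obs()['gripper_width']);goto(c+.06*u,M)
E
```

```text
[ 1.01  0.67 -0.8   1.51  0.01  1.19  1.61] 0.5008051722149277
rows 3 per row mm [ 13.35 -25.01 -19.76] rad [ 0.018  -0.0178  0.0569] tot [ 40.  -75.  -59.3] [ 0.054  -0.0533  0.1708]
```

Emit:
apply_moves --motion '[{"tx":13,"ty":-25,"tz":-5,"wx":0.018,"wy":-0.018,"wz":0.057,"fingers":0},{"tx":13,"ty":-25,"tz":-20,"wx":0.018,"wy":-0.018,"wz":0.057,"fingers":0},{"tx":13,"ty":-25,"tz":-25,"wx":0.018,"wy":-0.018,"wz":0.057,"fingers":0},{"tx":0,"ty":0,"tz":0,"wx":0,"wy":0,"wz":0,"fingers":0},{"tx":0,"ty":0,"tz":0,"wx":0,"wy":0,"wz":0,"fingers":0}]'

```text
clock: 6.75
ee_pos: [0.6411, -0.3256, 0.1579]
orientation: [1.58, 1.038, 1.492]
wrist_force: [0.4, 0.7, 0.5]
gripper_width: 0.499
```

```bash
python3 - <<'E'
from h import *
M,u,n=tilt(np.radians(85.1)); c=np.array([.645,-.2805,.110])
goto(c+.06*u,M);d=snap('wrist','w2');goto(c+.06*u,M)
im=cv2.imread('pics/w2.png')
cv2.imwrite('pics/w2b.png',cv2.resize(im,(800,600),interpolation=2))
e2=np.array([-.996,.085,0])
for k in(-.05,.05):
  for t in(-.005,.005):print(k,t,proj(d,c+k*e2+t*n)*800/512)
E
```

```text
rows 1 per row mm [ 1.34 15.25  4.06] rad [-0.01   -0.0038  0.001 ] tot [ 1.3 15.3  4.1] [-0.01   -0.0038  0.001 ]
rows 1 per row mm [ 2.83 15.76  5.6 ] rad [-0.009  -0.0067  0.0013] tot [ 2.8 15.8  5.6] [-0.009  -0.0067  0.0013]
-0.05 -0.005 [419.48809476 410.16918868]
-0.05 0.005 [438.29038787 409.9852406 ]
0.05 -0.005 [421.15110112 219.95801676]
0.05 0.005 [442.55795651 219.8790048 ]
```

View pics/w2b.png

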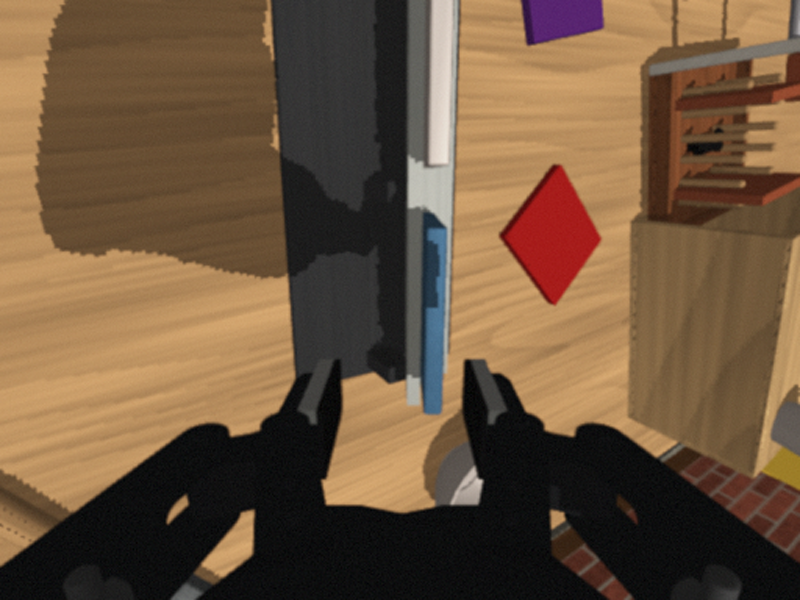

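The wrist view shows the blue tile's top edge from (435,220) to (432,413), within 2 mm of the predicted position. The open jaws straddle its line. Aligning, then going down along the tile.

```bash
python3 - <<'E'
from h import *
M,u,n=tilt(np.radians(85.1)); c=np.array([.645,-.2785,.1098])
goto(c+.03*u,M,2)
print(u.round(3))
E
```

```text
rows 2 per row mm [  2.05  16.35 -10.29] rad [-0.0045 -0.0034  0.0007] tot [  4.1  32.7 -20.6] [-0.009  -0.0067  0.0013]
[-0.043 -0.498  0.866]
```

Emit:
apply_moves --motion '[{"tx":2,"ty":20,"tz":-5,"wx":-0.005,"wy":-0.003,"wz":0,"fingers":0},{"tx":2,"ty":12,"tz":-11,"wx":-0.005,"wy":-0.003,"wz":0,"fingers":0},{"tx":0,"ty":0,"tz":0,"wx":0,"wy":0,"wz":0,"fingers":0},{"tx":0,"ty":0,"tz":0,"wx":0,"wy":0,"wz":0,"fingers":0}]'

```text
clock: 7.13
ee_pos: [0.6425, -0.2898, 0.1434]
orientation: [1.573, 1.05, 1.488]
wrist_force: [-0.7, -0.2, 0.7]
gripper_width: 0.5
```

```bash
python3 - <<'E'
from h import *
M,u,n=tilt(np.radians(85.1)); c=np.array([.645,-.2785,.1098])
goto(c-.034*u,M,5);goto(c+.03*u,M,2)
E
```

```text
rows 5 per row mm [  0.8    5.65 -12.61] rad [ 0.0006 -0.0002 -0.0001] tot [  4.   28.2 -63. ] [ 0.003  -0.0012 -0.0007]
rows 2 per row mm [ 0.63 -1.83 -3.81] rad [ 0.0015 -0.0006 -0.0004] tot [ 1.3 -3.7 -7.6] [ 0.003  -0.0012 -0.0007]
```

Emit:
apply_moves --motion '[{"tx":1,"ty":-2,"tz":-8,"wx":0.003,"wy":0,"wz":0,"fingers":0},{"tx":1,"ty":8,"tz":-14,"wx":0,"wy":0,"wz":0,"fingers":0},{"tx":1,"ty":8,"tz":-14,"wx":0,"wy":0,"wz":0,"fingers":0},{"tx":1,"ty":8,"tz":-14,"wx":0,"wy":0,"wz":0,"fingers":0},{"tx":0,"ty":4,"tz":-7,"wx":0,"wy":0,"wz":0,"fingers":0},{"tx":0,"ty":0,"tz":0,"wx":0,"wy":0,"wz":0,"fingers":0}]'

```text
clock: 7.63
ee_pos: [0.6482, -0.2673, 0.0914]
orientation: [1.557, 1.056, 1.471]
wrist_force: [-0.0, -0.5, 0.2]
gripper_width: 0.5
```

```bash
python3 - <<'E'
from h import *
M,u,n=tilt(np.radians(85.1)); c=np.array([.645,-.2785,.1098])
goto(c-.034*u,M,1);print(get_obs()['wrist_force'])
E
```

```text
rows 1 per row mm [ -1.76   5.74 -11.08] rad [0.0093 0.0062 0.0016] tot [ -1.8   5.7 -11.1] [0.0093 0.0062 0.0016]
[-0.02925721 -0.47245401  0.23676588]
```

Emit:
apply_moves --motion '[{"tx":-1,"ty":4,"tz":-7,"wx":0.009,"wy":0.006,"wz":0,"fingers":0},{"tx":0,"ty":2,"tz":-4,"wx":0,"wy":0,"wz":0,"fingers":0},{"tx":0,"ty":0,"tz":0,"wx":0,"wy":0,"wz":0,"fingers":-1},{"tx":0,"ty":0,"tz":0,"wx":0,"wy":0,"wz":0,"fingers":-1},{"tx":0,"ty":0,"tz":0,"wx":0,"wy":0,"wz":0,"fingers":-1},{"tx":0,"ty":0,"tz":0,"wx":0,"wy":0,"wz":0,"fingers":-1},{"tx":0,"ty":0,"tz":0,"wx":0,"wy":0,"wz":0,"fingers":-1},{"tx":0,"ty":0,"tz":0,"wx":0,"wy":0,"wz":0,"fingers":-1}]' --grip_force 45

```text
clock: 8.3
ee_pos: [0.6485, -0.2633, 0.0832]
orientation: [1.564, 1.047, 1.476]
wrist_force: [0.0, 1.2, -1.0]
gripper_width: 0.107
```

```bash
python3 - <<'E'
from h import *
M,u,n=tilt(np.radians(85.1)); c=np.array([.645,-.2785,.1098])
goto(c-.034*u,M,1);o=get_obs();print(o['wrist_force'],o['gripper_width']);T=toolT(o);print((T[:3,:3].T@(c-T[:3,3])).round(4),T[:3,:3].round(3))
E
```

```text
rows 1 per row mm [-2.09  1.7  -2.84] rad [0.0006 0.0031 0.0043] tot [-2.1  1.7 -2.8] [0.0006 0.0031 0.0043]
[ 0.00661473  1.23053509 -0.99312337] 0.10708941227833078
[-0.0308 -0.0001 -0.0021] [[ 0.048  0.076  0.996]
 [ 0.497  0.863 -0.09 ]
 [-0.866  0.5    0.003]]
```

The tile is gripped (width 0.107, centred within 0.1 mm of the predicted line). Lifting along the slope.

Emit:
apply_moves --motion '[{"tx":-0.3,"ty":-4,"tz":7,"wx":0,"wy":0,"wz":0,"fingers":-1},{"tx":-0.6,"ty":-6,"tz":11,"wx":0,"wy":0,"wz":0,"fingers":-1},{"tx":-0.8,"ty":-9,"tz":17,"wx":0,"wy":0,"wz":0,"fingers":-1},{"tx":-0.8,"ty":-9,"tz":17,"wx":0,"wy":0,"wz":0,"fingers":-1},{"tx":-0.8,"ty":-9,"tz":20,"wx":0,"wy":0,"wz":0,"fingers":-1},{"tx":0,"ty":0,"tz":30,"wx":0,"wy":0,"wz":0,"fingers":-1},{"tx":0,"ty":0,"tz":30,"wx":0,"wy":0,"wz":0,"fingers":-1},{"tx":0,"ty":0,"tz":20,"wx":0,"wy":0,"wz":0,"fingers":-1}]'

```text
clock: 8.97
ee_pos: [0.64, -0.308, 0.2404]
orientation: [1.58, 1.049, 1.485]
wrist_force: [0.8, 0.2, -0.0]
gripper_width: 0.107
```

```bash
python3 - <<'E'
from h import *
o=get_obs();print(o['ee_pos'],o['wrist_force'],o['gripper_width'],o['q'].round(2))
t=load('t2');C=lambda x,y:atz(t,150+x/3,150+y/3,.080)
P=[C(228,168),C(297,160),C(231,188),C(297,177)];print(np.round(P,4),np.mean(P,0))
print('bar',atz(t,150+265/3,150+175/3,.04))
goto((.5776,.1366,.23),down(np.radians(7.07)))
E
```

```text
[ 0.64004348 -0.30802847  0.24037008] [ 0.75895719  0.19551535 -0.01706654] 0.10661795256975476 [ 1.    0.82 -0.81  1.23  0.05  1.42  1.8 ]
[[0.5799 0.1685 0.08  ]
 [0.589  0.1027 0.08  ]
 [0.5609 0.1651 0.08  ]
 [0.5728 0.1024 0.08  ]] [0.5756516  0.13469159 0.08      ]
bar [0.57468048 0.13483715 0.04      ]
rows 13 per row mm [-4.8 34.2 -0.8] rad [-0.0313  0.0299 -0.1015] tot [-62.4 444.6 -10.4] [-0.4071  0.3883 -1.3199]
```

Emit:
apply_moves --motion '[{"tx":-4.8,"ty":34,"tz":1,"wx":-0.031,"wy":0.03,"wz":-0.1,"fingers":-1},{"tx":-4.8,"ty":34,"tz":1,"wx":-0.031,"wy":0.03,"wz":-0.1,"fingers":-1},{"tx":-4.8,"ty":34,"tz":1,"wx":-0.031,"wy":0.03,"wz":-0.1,"fingers":-1},{"tx":-4.8,"ty":34,"tz":1,"wx":-0.031,"wy":0.03,"wz":-0.1,"fingers":-1},{"tx":-4.8,"ty":34,"tz":1,"wx":-0.031,"wy":0.03,"wz":-0.1,"fingers":-1},{"tx":-4.8,"ty":34,"tz":1,"wx":-0.031,"wy":0.03,"wz":-0.1,"fingers":-1},{"tx":-4.8,"ty":34,"tz":1,"wx":-0.031,"wy":0.03,"wz":-0.1,"fingers":-1},{"tx":-4.8,"ty":34,"tz":1,"wx":-0.031,"wy":0.03,"wz":-0.1,"fingers":-1},{"tx":-4.8,"ty":34,"tz":1,"wx":-0.031,"wy":0.03,"wz":-0.1,"fingers":-1},{"tx":-4.8,"ty":34,"tz":1,"wx":-0.031,"wy":0.03,"wz":-0.1,"fingers":-1},{"tx":-4.8,"ty":34,"tz":1,"wx":-0.031,"wy":0.03,"wz":-0.1,"fingers":-1},{"tx":-4.8,"ty":34,"tz":1,"wx":-0.031,"wy":0.03,"wz":-0.1,"fingers":-1}]'

```text
clock: 9.97
ee_pos: [0.5854, 0.0724, 0.2741]
orientation: [1.428, 1.524, 0.08]
wrist_force: [0.2, 0.0, -0.7]
gripper_width: 0.11
```

```bash
python3 - <<'E'
from h import *
o=get_obs();print(o['ee_pos'],o['wrist_force'],o['gripper_width'],o['q'].round(2))
goto((.5766,.1356,.23),down(np.radians(7.07)))
E
```

```text
[0.58541819 0.07238935 0.27412152] [ 0.18633803  0.04564174 -0.74513076] 0.10966290708110041 [ 0.21  0.33 -0.56  1.72  0.2   1.1  -0.18]
rows 3 per row mm [ -2.94  21.07 -14.71] rad [-0.0005  0.0157 -0.0331] tot [ -8.8  63.2 -44.1] [-0.0014  0.0472 -0.0994]
```

Emit:
apply_moves --motion '[{"tx":-3,"ty":21,"tz":-15,"wx":0,"wy":0.016,"wz":-0.033,"fingers":-1},{"tx":-3,"ty":21,"tz":-15,"wx":0,"wy":0.016,"wz":-0.033,"fingers":-1},{"tx":-2,"ty":12,"tz":-10,"wx":0,"wy":0.014,"wz":-0.03,"fingers":-1},{"tx":0,"ty":0,"tz":0,"wx":0,"wy":0,"wz":0,"fingers":-1},{"tx":0,"ty":0,"tz":0,"wx":0,"wy":0,"wz":0,"fingers":-1},{"tx":0,"ty":0,"tz":0,"wx":0,"wy":0,"wz":0,"fingers":-1}]'

```text
clock: 10.47
ee_pos: [0.5771, 0.1429, 0.2434]
orientation: [1.897, 1.559, 0.461]
wrist_force: [0.2, 0.0, -0.5]
gripper_width: 0.109
```

```bash
python3 - <<'E'
from h import *
d=snap('wrist','w3');im=cv2.imread('pics/w3.png');cv2.imwrite('pics/w3b.png',cv2.resize(im,(800,600),interpolation=2))
o=get_obs();print(o['ee_pos'],o['wrist_force'],o['gripper_width'])
c=np.array([.5766,.1356,.080]);a=np.radians(7.07);ex=np.array([np.cos(a),np.sin(a),0]);ey=np.array([-ex[1],ex[0],0])
for x in(-.0105,.0105):
  for y in(-.032,.032):print(x,y,(proj(d,c+x*ex+y*ey)*800/512).round(0))
T=toolT(o);print('tile bottom corners',[(proj(d,T[:3,3]+T[:3,:3]@[.054,y,z])*800/512).round(0) for y in(-.005,.005) for z in(-.05,.05)])
goto(c+[0,0,.15],down(a))
E
```

```text
[0.57742032 0.1423671  0.24371568] [ 0.39485968  0.0883922  -0.70390198] 0.10843622296716753
-0.0105 -0.032 [383. 327.]
-0.0105 0.032 [383. 241.]
0.0105 -0.032 [411. 328.]
0.0105 0.032 [413. 241.]
tile bottom corners [array([392., 223.]), array([393., 422.]), array([414., 223.]), array([413., 422.])]
rows 1 per row mm [ -0.82  -6.77 -13.72] rad [-0.0051  0.0115 -0.0108] tot [ -0.8  -6.8 -13.7] [-0.0051  0.0115 -0.0108]
```

View pics/w3b.png

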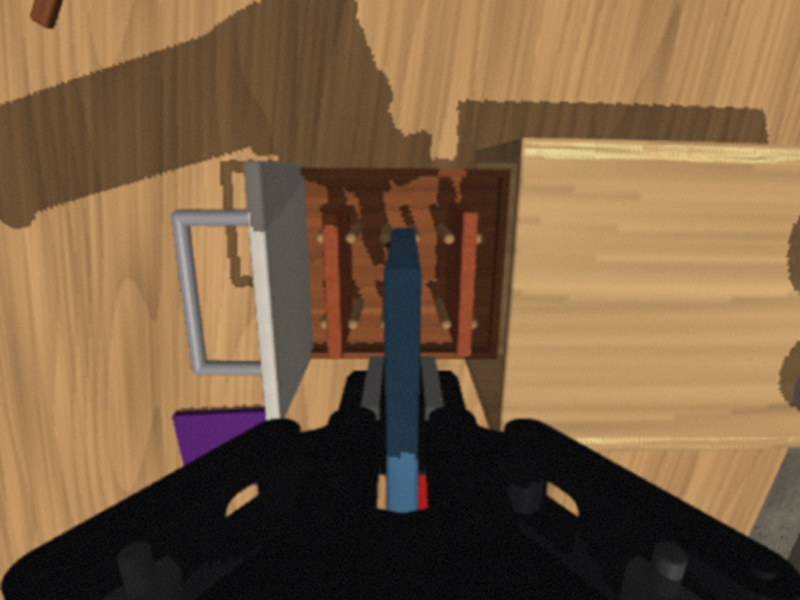

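The wrist view shows the held tile's lower edge centred at x≈403. The middle-slot dowels are at (386,237) and (413,238), the front-slot pair at 322/352, and the back-slot pair at 449/478, all about 2 px right of and 3 px above the prediction. The slot centre is therefore about (0.5778, 0.1378). I'll go lower and check again there.

```bash
python3 - <<'E'
from h import *
goto((.5778,.1378,.155),down(np.radians(7.07)),3)
E
```

```text
rows 3 per row mm [  0.13  -1.52 -29.57] rad [-0.0017  0.0038 -0.0036] tot [  0.4  -4.6 -88.7] [-0.0051  0.0115 -0.0108]
```

Emit:
apply_moves --motion '[{"tx":0.4,"ty":-4.5,"tz":-10,"wx":-0.005,"wy":0.0115,"wz":-0.011,"fingers":-1},{"tx":0,"ty":0,"tz":-20,"wx":0,"wy":0,"wz":0,"fingers":-1},{"tx":0,"ty":0,"tz":-20,"wx":0,"wy":0,"wz":0,"fingers":-1},{"tx":0,"ty":0,"tz":-15,"wx":0,"wy":0,"wz":0,"fingers":-1},{"tx":0,"ty":0,"tz":-8,"wx":0,"wy":0,"wz":0,"fingers":-1},{"tx":0,"ty":0,"tz":0,"wx":0,"wy":0,"wz":0,"fingers":-1},{"tx":0,"ty":0,"tz":0,"wx":0,"wy":0,"wz":0,"fingers":-1}]'

```text
clock: 11.1
ee_pos: [0.5823, 0.1246, 0.1701]
orientation: [0.703, 1.564, -0.762]
wrist_force: [-1.0, -0.1, -2.1]
gripper_width: 0.109
```

```bash
python3 - <<'E'
from h import *
o=get_obs();print(o['ee_pos'],o['wrist_force'],o['gripper_width'])
goto((.5778,.1378,.155),down(np.radians(7.07)),1)
E
```

```text
[0.58234332 0.12464794 0.17008019] [-0.99787294 -0.08108009 -2.05133763] 0.10944124844004421
rows 1 per row mm [ -4.54  13.15 -15.08] rad [0.005  0.0053 0.0181] tot [ -4.5  13.2 -15.1] [0.005  0.0053 0.0181]
```

Emit:
apply_moves --motion '[{"tx":-4,"ty":12,"tz":0,"wx":0.005,"wy":0.005,"wz":0.018,"fingers":-1},{"tx":0,"ty":0,"tz":0,"wx":0,"wy":0,"wz":0,"fingers":-1},{"tx":0,"ty":0,"tz":0,"wx":0,"wy":0,"wz":0,"fingers":-1}]'

```text
clock: 11.35
ee_pos: [0.5794, 0.1367, 0.172]
orientation: [1.764, 1.568, 0.316]
wrist_force: [0.6, -0.8, -0.3]
gripper_width: 0.112
```

```bash
python3 - <<'E'
from h import *
goto((.5778,.1378,.155),down(np.radians(7.07)),1)
E
```

```text
rows 1 per row mm [ -1.61   1.08 -17.04] rad [-0.0008  0.0023  0.0007] tot [ -1.6   1.1 -17. ] [-0.0008  0.0023  0.0007]
```

Emit:
apply_moves --motion '[{"tx":-1.6,"ty":1.1,"tz":-6,"wx":0,"wy":0.002,"wz":0,"fingers":-1},{"tx":0,"ty":0,"tz":-6,"wx":0,"wy":0,"wz":0,"fingers":-1},{"tx":0,"ty":0,"tz":-3,"wx":0,"wy":0,"wz":0,"fingers":-1},{"tx":0,"ty":0,"tz":0,"wx":0,"wy":0,"wz":0,"fingers":-1}]'

```text
clock: 11.68
ee_pos: [0.5785, 0.1395, 0.1577]
orientation: [1.916, 1.566, 0.47]
wrist_force: [-0.6, 0.5, -1.6]
gripper_width: 0.112
```

```bash
python3 - <<'E'
from h import *
goto((.5778,.1378,.155),down(np.radians(7.07)),1)
d=snap('wrist','w4');im=cv2.imread('pics/w4.png')[120:300,160:400]
cv2.imwrite('pics/w4b.png',cv2.resize(im,None,fx=3.3333,fy=3.3333,interpolation=2))
o=get_obs();T=toolT(o)
f=lambda p:((proj(d,p)-[160,120])*3.3333).round(0)
a=np.radians(7.07);ex=np.array([np.cos(a),np.sin(a),0]);ey=np.array([-ex[1],ex[0],0]);c=np.array([.5778,.1378,.080])
for x in(-.0555,-.0345,-.0105,.0105,.0345,.0555):
  for y in(-.032,.032):print(x,y,f(c+x*ex+y*ey))
print('tile bottom',[f(T[:3,3]+T[:3,:3]@[.054,y,-.05]) for y in(-.005,.005)])
goto((.5778,.1378,.155),down(np.radians(7.07)),1)
E
```

```text
rows 1 per row mm [-0.7  -1.74 -2.71] rad [-0.002   0.0039 -0.0012] tot [-0.7 -1.7 -2.7] [-0.002   0.0039 -0.0012]
-0.0555 -0.032 [104. 391.]
-0.0555 0.032 [ 87. 146.]
-0.0345 -0.032 [186. 391.]
-0.0345 0.032 [175. 146.]
-0.0105 -0.032 [279. 391.]
-0.0105 0.032 [276. 146.]
0.0105 -0.032 [361. 391.]
0.0105 0.032 [364. 146.]
0.0345 -0.032 [454. 391.]
0.0345 0.032 [464. 146.]
0.0555 -0.032 [535. 390.]
0.0555 0.032 [552. 146.]
tile bottom [array([301.,  74.]), array([349.,  74.])]
rows 1 per row mm [-0.75 -1.73 -2.86] rad [-0.002   0.0039 -0.0011] tot [-0.8 -1.7 -2.9] [-0.002   0.0039 -0.0011]
```

View pics/w4b.png

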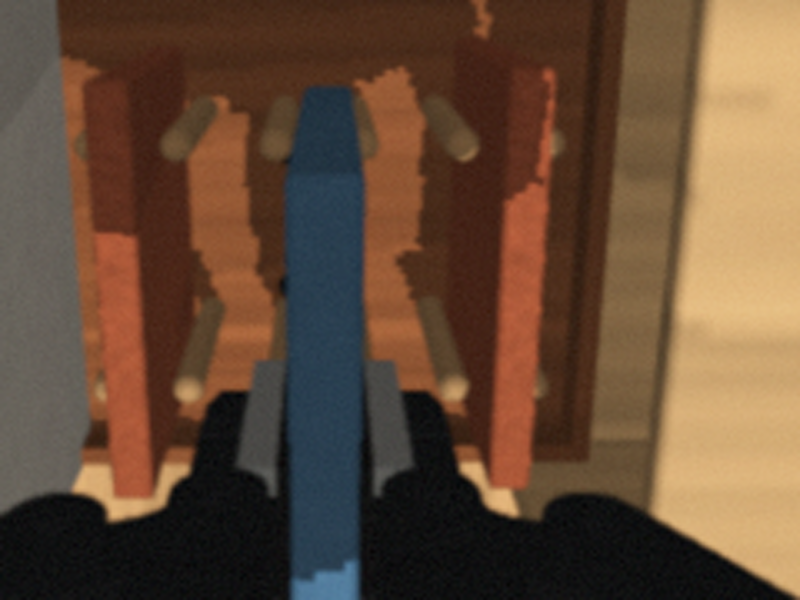

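The close view confirms the alignment. Observed dowel tops are at (175,148), (275,148), (468,150), (188,388) and (454,388), against predicted 175/276/464/186/454, so the slot centre is within 0.3 mm. The tile's lower edge is 0.5 mm to the far side, which I'll correct for.

Emit:
apply_moves --motion '[{"tx":-1,"ty":-1.7,"tz":-2,"wx":-0.002,"wy":0.004,"wz":-0.001,"fingers":-1},{"tx":0,"ty":0,"tz":-5,"wx":0,"wy":0,"wz":0,"fingers":-1},{"tx":0,"ty":0,"tz":-5,"wx":0,"wy":0,"wz":0,"fingers":-1},{"tx":0,"ty":0,"tz":0,"wx":0,"wy":0,"wz":0,"fingers":-1}]'

```text
clock: 12.07
ee_pos: [0.5777, 0.1373, 0.1448]
orientation: [-0.695, 1.57, -2.143]
wrist_force: [-0.5, -1.0, -1.7]
gripper_width: 0.107
```

```bash
cat > g.py <<'E'
from h import *
o=get_obs();a=np.radians(7.07);ex=np.array([np.cos(a),np.sin(a),0]);T=toolT(o)
b=T[:3,3]+.054*T[:3,0];e=b-np.array([.5777,.1378,0])
print('bottom ex err mm',round(1000*e@ex,2),'z',round(b[2],4),'F',o['wrist_force'].round(2),'w',round(o['gripper_width'],3))
goto((.5777,.1378,o['ee_pos'][2]),down(a),1)
E
python3 g.py
```

```text
bottom ex err mm -0.11 z 0.0908 F [-0.51 -1.04 -1.67] w 0.107
rows 1 per row mm [0.04 0.47 0.  ] rad [ 0.0004 -0.0003  0.0005] tot [0.  0.5 0. ] [ 0.0004 -0.0003  0.0005]
```

Very well aligned. Entering the slot.

Emit:
apply_moves --motion '[{"tx":0,"ty":0,"tz":-4,"wx":0,"wy":0,"wz":0,"fingers":-1},{"tx":0,"ty":0,"tz":-4,"wx":0,"wy":0,"wz":0,"fingers":-1},{"tx":0,"ty":0,"tz":-4,"wx":0,"wy":0,"wz":0,"fingers":-1},{"tx":0,"ty":0,"tz":-4,"wx":0,"wy":0,"wz":0,"fingers":-1},{"tx":0,"ty":0,"tz":-2,"wx":0,"wy":0,"wz":0,"fingers":-1}]'

```text
clock: 12.48
ee_pos: [0.5778, 0.1372, 0.1249]
orientation: [-0.732, 1.57, -2.18]
wrist_force: [-0.5, -0.3, -1.9]
gripper_width: 0.106
```

```bash
python3 g.py
```

```text
bottom ex err mm -0.03 z 0.0709 F [-0.48 -0.25 -1.93] w 0.106
rows 1 per row mm [-0.06  0.58  0.  ] rad [ 0.0004 -0.0003  0.0008] tot [-0.1  0.6  0. ] [ 0.0004 -0.0003  0.0008]
```

Emit:
apply_moves --motion '[{"tx":0,"ty":0.5,"tz":-3,"wx":0,"wy":0,"wz":0,"fingers":-1},{"tx":0,"ty":0,"tz":-3,"wx":0,"wy":0,"wz":0,"fingers":-1},{"tx":0,"ty":0,"tz":-3,"wx":0,"wy":0,"wz":0,"fingers":-1},{"tx":0,"ty":0,"tz":-2,"wx":0,"wy":0,"wz":0,"fingers":-1},{"tx":0,"ty":0,"tz":-1,"wx":0,"wy":0,"wz":0,"fingers":-1}]'

```text
clock: 12.9
ee_pos: [0.5776, 0.1378, 0.1111]
orientation: [-1.233, 1.57, -2.681]
wrist_force: [-0.4, 0.9, -0.8]
gripper_width: 0.109
```

```bash
python3 g.py
```

```text
bottom ex err mm -0.15 z 0.0571 F [-0.38  0.88 -0.84] w 0.109
rows 1 per row mm [ 0.1  -0.02  0.  ] rad [ 0.0004 -0.0008  0.0006] tot [ 0.1 -0.   0. ] [ 0.0004 -0.0008  0.0006]
```

Now slow 1 mm feeling steps.

Emit:
apply_moves --motion '[{"tx":0,"ty":0,"tz":-1,"wx":0,"wy":0,"wz":0,"fingers":-1},{"tx":0,"ty":0,"tz":-1,"wx":0,"wy":0,"wz":0,"fingers":-1},{"tx":0,"ty":0,"tz":-1,"wx":0,"wy":0,"wz":0,"fingers":-1},{"tx":0,"ty":0,"tz":-1,"wx":0,"wy":0,"wz":0,"fingers":-1},{"tx":0,"ty":0,"tz":-1,"wx":0,"wy":0,"wz":0,"fingers":-1}]'

```text
clock: 13.32
ee_pos: [0.5779, 0.1379, 0.1059]
orientation: [-0.699, 1.571, -2.147]
wrist_force: [0.2, 0.5, -0.8]
gripper_width: 0.107
```

Emit:
apply_moves --motion '[{"tx":0,"ty":0,"tz":-1,"wx":0,"wy":0,"wz":0,"fingers":-1},{"tx":0,"ty":0,"tz":-1,"wx":0,"wy":0,"wz":0,"fingers":-1},{"tx":0,"ty":0,"tz":-1,"wx":0,"wy":0,"wz":0,"fingers":-1}]'

```text
clock: 13.57
ee_pos: [0.578, 0.1379, 0.1028]
orientation: [0.843, 1.571, -0.605]
wrist_force: [-0.6, 0.2, -1.0]
gripper_width: 0.107
```

Emit:
apply_moves --motion '[{"tx":0,"ty":0,"tz":-1,"wx":0,"wy":0,"wz":0,"fingers":-1},{"tx":0,"ty":0,"tz":-1,"wx":0,"wy":0,"wz":0,"fingers":-1},{"tx":0,"ty":0,"tz":-1,"wx":0,"wy":0,"wz":0,"fingers":-1},{"tx":0,"ty":0,"tz":-1,"wx":0,"wy":0,"wz":0,"fingers":-1}]'

```text
clock: 13.9
ee_pos: [0.5781, 0.138, 0.0984]
orientation: [1.209, 1.57, -0.239]
wrist_force: [-0.2, -1.0, -1.0]
gripper_width: 0.111
```

```bash
python3 g.py
```

```text
bottom ex err mm 0.42 z 0.0444 F [-0.21 -1.02 -1.  ] w 0.111
rows 1 per row mm [-0.38 -0.17  0.  ] rad [0.0001 0.0004 0.0007] tot [-0.4 -0.2  0. ] [0.0001 0.0004 0.0007]
```

Emit:
apply_moves --motion '[{"tx":-0.4,"ty":0,"tz":-1,"wx":0,"wy":0,"wz":0,"fingers":-1},{"tx":0,"ty":0,"tz":-1,"wx":0,"wy":0,"wz":0,"fingers":-1},{"tx":0,"ty":0,"tz":-1,"wx":0,"wy":0,"wz":0,"fingers":-1},{"tx":0,"ty":0,"tz":-1,"wx":0,"wy":0,"wz":0,"fingers":-1}]'

```text
clock: 14.23
ee_pos: [0.5776, 0.138, 0.0939]
orientation: [1.009, 1.571, -0.44]
wrist_force: [1.2, -0.3, -0.9]
gripper_width: 0.11
```

Emit:
apply_moves --motion '[{"tx":0,"ty":0,"tz":-1,"wx":0,"wy":0,"wz":0,"fingers":-1},{"tx":0,"ty":0,"tz":-1,"wx":0,"wy":0,"wz":0,"fingers":-1},{"tx":0,"ty":0,"tz":-1,"wx":0,"wy":0,"wz":0,"fingers":-1},{"tx":0,"ty":0,"tz":-1,"wx":0,"wy":0,"wz":0,"fingers":-1}]'

```text
clock: 14.57
ee_pos: [0.5776, 0.1379, 0.0895]
orientation: [1.084, 1.57, -0.364]
wrist_force: [0.1, -0.9, -1.2]
gripper_width: 0.107
```

Emit:
apply_moves --motion '[{"tx":0,"ty":0,"tz":-1,"wx":0,"wy":0,"wz":0,"fingers":-1},{"tx":0,"ty":0,"tz":-1,"wx":0,"wy":0,"wz":0,"fingers":-1},{"tx":0,"ty":0,"tz":-1,"wx":0,"wy":0,"wz":0,"fingers":-1},{"tx":0,"ty":0,"tz":-1,"wx":0,"wy":0,"wz":0,"fingers":-1}]'

```text
clock: 14.9
ee_pos: [0.5777, 0.138, 0.0851]
orientation: [1.164, 1.57, -0.284]
wrist_force: [0.6, 0.6, 4.9]
gripper_width: 0.11
```

```bash
python3 g.py
```

```text
bottom ex err mm 0.02 z 0.0311 F [0.63 0.64 4.91] w 0.11
rows 1 per row mm [ 0.02 -0.17  0.  ] rad [0.0001 0.0003 0.0007] tot [ 0.  -0.2  0. ] [0.0001 0.0003 0.0007]
```

Emit:
apply_moves --motion '[{"tx":0,"ty":0,"tz":-0.7,"wx":0,"wy":0,"wz":0,"fingers":-1},{"tx":0,"ty":0,"tz":-0.5,"wx":0,"wy":0,"wz":0,"fingers":-1}]'

```text
clock: 15.07
ee_pos: [0.5779, 0.138, 0.0851]
orientation: [0.616, 1.57, -0.832]
wrist_force: [-2.2, -0.7, 4.8]
gripper_width: 0.108
```

```bash
python3 g.py
```

```text
bottom ex err mm 0.23 z 0.0311 F [-2.2  -0.66  4.78] w 0.108
rows 1 per row mm [-0.17 -0.25  0.  ] rad [0.0007 0.0007 0.0009] tot [-0.2 -0.2  0. ] [0.0007 0.0007 0.0009]
```

Touch is confirmed: z stopped at 0.0851 with +5 N upward, so the bar top is at about 31 mm above the table. Releasing by degrees.

Emit:
apply_moves --motion '[{"tx":0,"ty":0,"tz":0,"wx":0,"wy":0,"wz":0,"fingers":-0.75},{"tx":0,"ty":0,"tz":0,"wx":0,"wy":0,"wz":0,"fingers":-0.65},{"tx":0,"ty":0,"tz":0,"wx":0,"wy":0,"wz":0,"fingers":-0.5},{"tx":0,"ty":0,"tz":0,"wx":0,"wy":0,"wz":0,"fingers":-0.35},{"tx":0,"ty":0,"tz":0,"wx":0,"wy":0,"wz":0,"fingers":-0.35}]' --grip_force 20

```text
clock: 15.48
ee_pos: [0.5786, 0.1384, 0.0856]
orientation: [1.41, 1.568, -0.038]
wrist_force: [-0.1, -0.3, -0.5]
gripper_width: 0.327
```

```bash
python3 g.py; python3 - <<'E'
from h import *
snap('wrist','w5');cv2.imwrite('pics/w5b.png',cv2.resize(cv2.imread('pics/w5.png'),(800,600),interpolation=2))
E
```

```text
bottom ex err mm 1.06 z 0.0316 F [-0.1  -0.28 -0.47] w 0.327
rows 1 per row mm [-0.87 -0.6   0.  ] rad [0.0001 0.0023 0.0009] tot [-0.9 -0.6  0. ] [0.0001 0.0023 0.0009]
```

View pics/w5b.png

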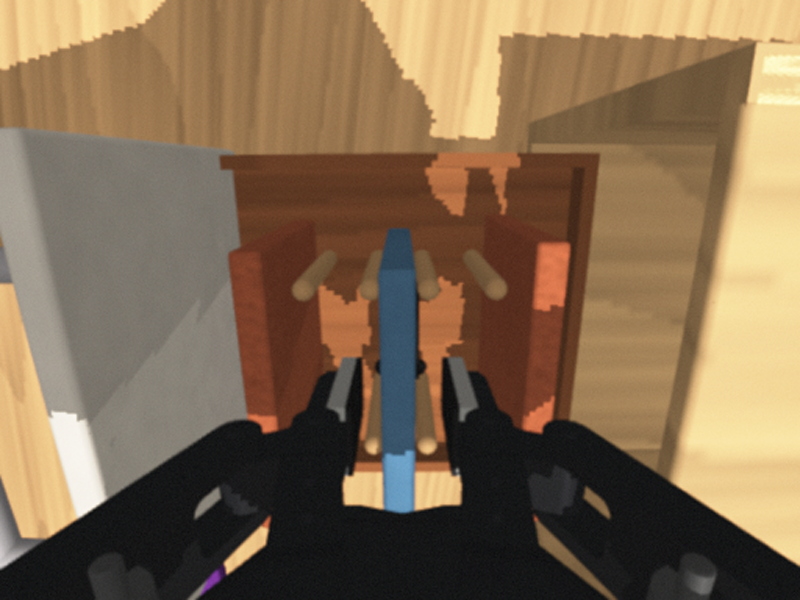

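The tile stands at x≈398, between its dowels (370/432 at row 290, 372/428 at row 442), with both pads clear. Withdrawing straight up.

Emit:
apply_moves --motion '[{"tx":-0.8,"ty":-0.5,"tz":3,"wx":0,"wy":0.002,"wz":0,"fingers":-0.35},{"tx":0,"ty":0,"tz":8,"wx":0,"wy":0,"wz":0,"fingers":-0.35},{"tx":0,"ty":0,"tz":12,"wx":0,"wy":0,"wz":0,"fingers":-0.35},{"tx":0,"ty":0,"tz":15,"wx":0,"wy":0,"wz":0,"fingers":-0.35},{"tx":0,"ty":0,"tz":20,"wx":0,"wy":0,"wz":0,"fingers":-0.35},{"tx":0,"ty":0,"tz":25,"wx":0,"wy":0,"wz":0,"fingers":-0.35},{"tx":0,"ty":0,"tz":30,"wx":0,"wy":0,"wz":0,"fingers":-0.35},{"tx":0,"ty":0,"tz":30,"wx":0,"wy":0,"wz":0,"fingers":-0.35},{"tx":0,"ty":0,"tz":20,"wx":0,"wy":0,"wz":0,"fingers":-0.35},{"tx":0,"ty":0,"tz":0,"wx":0,"wy":0,"wz":0,"fingers":-0.35},{"tx":0,"ty":0,"tz":0,"wx":0,"wy":0,"wz":0,"fingers":-0.35}]'

```text
clock: 16.45
ee_pos: [0.5756, 0.1385, 0.2656]
orientation: [1.869, 1.567, 0.422]
wrist_force: [-0.6, -0.7, -1.4]
gripper_width: 0.324
```

```bash
python3 - <<'E'
from h import *
print(get_obs()['ee_pos'],get_obs()['wrist_force'])
snap('wrist','w6');snap('side','s6')
a=cv2.resize(cv2.imread('pics/w6.png')[80:280,120:400],(420,300));b=cv2.resize(cv2.imread('pics/s6.png')[150:260,180:320],(380,300),interpolation=2)
cv2.imwrite('pics/end.png',np.hstack([a,b]))
E
```

```text
[0.57563275 0.13847516 0.26561659] [-0.56958108 -0.67085283 -1.35029892]
```

View pics/end.png

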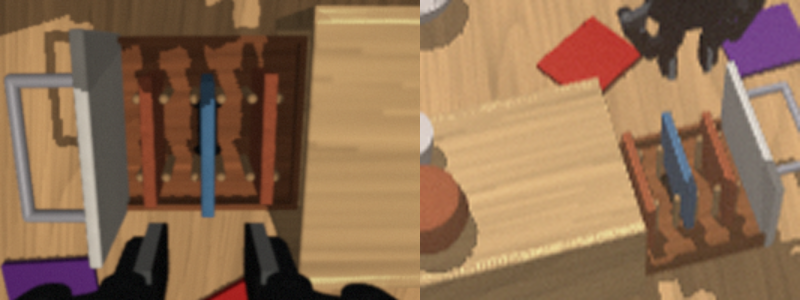

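The final pictures show the blue tile upright in the middle slot, the brown tiles in place, the tray out, and the gripper clear.

```bash
python3 -c "
from station import *
print(get_obs()['qd'].round(3)); print(job_done())"
```

```text
[-0.003  0.025  0.009  0.027  0.005 -0.004 -0.003]
the job is handed in; nothing more can be done
None
```

The blue tile is standing upright in the tray's middle slot, and I handed the job in at about 16.6 s of the 58 s allowed. No verdict was reported, so the result rests on my own checks.

- **Tray:** I pulled it by its handle until it stopped moving, after about 148 mm of hand travel with about 15 N of pull. I then let go and left it out.
- **Placing:** I lifted the tile off the far place of the stand, turned it upright and lined it up with the slot to about 0.3 mm by the wrist camera. I then lowered it in 1 mm steps until it touched the rest bar, about 31 mm above the table. The upward force there was about 5 N and the tile did not move further.
- **Last pictures:** After release they show the blue tile upright between its dowels, both brown tiles in place, the tray out and the gripper clear above it. I did not go near the white tile or the clay house. I also did not photograph them again after placing the tile.
- **Disagreements:** Two first estimates of the stand tile's top edge differed by up to about 10 mm. The wrist camera settled that to within 2 mm. The arm also drifted up to about 18 mm sideways during one descent above the rack, and I corrected that before the tile entered the slot.

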